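# Film applicator out of the lidded box

## Robot

A 6-joint arm with a two-finger parallel gripper is mounted at the origin on the work surface. World frame = base frame: x ahead of the robot, y to its left, z up, the work surface at z = 0. Lengths are in mm, angles in rad, forces in N, time in s.
With the tool pointing down it reaches from about 350 to 975 mm from the base axis. Payload 7.1 kg.
Tool frame: the origin (TCP) lies on the front face of the gripper's body, between the roots of the fingers; the fingertips stand 80 mm ahead of it and the grasp point (between the pads) lies 61 mm ahead of it (env.tips_ahead is the distance from the TCP to the fingertips, in mm); z points along the fingers, y is the direction in which the jaws open and shut (so a half turn about z gives the same grasp; the last joint's range is limited). The gripper opens to 88 mm and grips with 3 to 60 N. Pads are 20 mm wide; open, the fingers measure 115 mm over their backs; the gripper's body (75 mm by 178 mm) begins 61 mm behind the grasp point.
Start: joints at [-1.216, 0.423, 1.63, -0, 1.089, -0.019], TCP at [228.239, -581.818, 302.675] pointing down, gripper open.
Joint ranges: [-3, 3], [-0.9, 2.11], [0.09, 2.58], [-1.31, 4.45], [0.11, 2.69], [-2.54, 2.54]. Speed limits (rad/s): [2.39, 2.39, 3.01, 3.14, 3.14, 3.14].

## Interface

Orientations are given as a unit quaternion [x, y, z, w].
In Python, from station import env, set_gripper, viewer, workorder gives the robot as it stands. Calls block until the motion is done:
- env.reach(position, orientation): joint-space move of the TCP to a pose.
- env.move_l(position, rot=None, rate=150, f_stop=None): straight line of the TCP; rot=None keeps the orientation; rate is the mean speed in mm/s. With f_stop (N) it stops when the force on the tool has changed by that much, and returns True; else False.
- env.move_joints(angles): joint-space move.
- set_gripper(opening): finger opening in mm; the grip force is fixed at half the most; returns when the fingers have stopped.
- env.hold(seconds).
- env.ik(position, orientation): joint angles nearest the present ones, or None.
- env.read_state(): the state.
- viewer.camera(name): name is "scene" or "top" or "wrist"; returns the picture (420x560x3 uint8, blue, green, red); there is no depth.
- viewer.camera_params(name): a dict with "fx", "fy", "cx", "cy" (pixels), "dist" ([k1, k2, p1, p2, k3] as OpenCV has them; the pictures are not rectified), "pose" (4x4, takes a point from camera to world coordinates); the wrist camera has in their place "tool_from_camera" (4x4, takes a point from camera to tool coordinates, whose origin is the TCP and whose axes are the flange's). Camera axes: x right, y up, looking along -z (the intrinsics and any distortion apply to the point x, -y, -z); pixel columns grow to the right and rows downward; lengths in mm; the calibration is good to about 2 mm. A picture is of the moment at which its call begins: read the wrist's pose just before it. camera_params takes no time and is no camera call.
A pose or a line that the arm cannot do raises env.IKError and nothing moves.
- workorder.sign_off(): hands the job in, once; it reports no verdict.
The state is a dict: "time_s": time; "qpos": joint angles; "dq": joint speeds; "tau": joint torques, N m; "tool_pos": TCP position; "orientation": TCP orientation; "force": force on the tool from outside, world axes, zero at the start; "wrist_torque": the same for the moment, N m; "width": finger opening in mm.
Only numpy, scipy, OpenCV 4.12 (cv2) and the standard library are available. Lean on these libraries where they do the work, as an engineer would, in place of code of your own. Each camera call takes 0.05 s, during which the arm holds its last target.

## Task

Lift the lid off the grey box and lay it flat, handle up, in the middle of the cardboard sheet. Then take the long steel bar applicator (not the square frame) out of the box and stand it on its feet on the middle of the tape strip on the sample panel, lying along the tape, ready for a draw-down. Set the bar down, do not drop it.

Things in the scene. Friction and masses are not known exactly. Their poses are not given: they have to be found in the camera images.
- lid_grip (a point): Centre of the black handle bar (90 x 16 x 16 mm, along x, 18 mm gap under its middle) on the grey box's loose lid, 240 x 170 mm (x, y), about 0.2 kg. 26 mm above the lid's flat top, 43 mm above the bottom edge of its 12 mm deep skirt, which fits with 3 mm play over the box. The box: fixed, opaque, 228 x 158 x 60 mm high, walls and floor 4 mm, axes along the lid's at the start. z is up.
- bar_mid (a point): Centre of the loose steel bar applicator standing in the box near one end, across it (by the other end: a 44 mm square open frame, the wrong one). 92 mm long (y), 52 mm high, about 0.35 kg; z up on its feet, centre then 26 mm above its support. Middle 72 mm: flat-sided, 18 mm wide (x), 4 to 48 mm up; end cheeks 28 mm wide, 10 mm long, their lower edges the feet. Over 25 mm free beside it.
- start (a point): Middle of the strip of pale masking tape (30 x 150 mm, no thickness, along y) across the sample panel, on its top face, 12 mm above the bench. The panel is a fixed grey-green board 260 x 150 x 12 mm (x, y, z), on the other side of the sheet from the box. A dark clip 8 mm high lies across its far (+x) end, its edge 69 mm from the tape's centre line. z is up.
- sheet_mid (a point): Middle of the top face of the fixed cardboard sheet, 280 x 200 mm (x, y), 3 mm thick, flat on the bench ahead of the robot between box and panel. The lid fits on it with its long side along the sheet's x, its handle centre then 43 mm above this point. z is up.

How it is judged:
By the outcome, as a careful person would: the job done as asked, in the order asked, and still so for the second after the job is handed in, with the robot touching nothing.
It also fails if it takes over 61 s, if anything falls off the work surface, if the arm or the gripper's body presses on something with over 40 N, if the wrist force passes 120 N, or if a joint passes its speed limit or range.

## Working session

There is one attempt and no reset: what is moved stays moved. The work goes in short steps, each a Python script; the robot and the scene stay as the last script left them, time stands still between calls to the robot, and variables do not carry over. Pictures are saved under pics/ and viewed, and the job is handed in when it is done.

```bash
ls; mkdir -p pics; python3 - <<'E'
from station import env, set_gripper, viewer, workorder
import cv2
for n in ("scene","top"):
    cv2.imwrite(f"pics/{n}0.png",viewer.camera(n))
    p=viewer.camera_params(n); print(n,p)
print(viewer.camera_params("wrist"))
s=env.read_state(); print(s["time_s"],s["orientation"],s["tool_pos"],s["width"],env.tips_ahead)
E
```

```text
pics
scene {'fx': 488.4872550565323, 'fy': 488.4872550565323, 'cx': 284.86151248778015, 'cy': 206.80297216456486, 'dist': array([0.0024643, 0.       , 0.       , 0.       , 0.       ]), 'pose': array([[-7.85027872e-01, -5.21929885e-01,  3.33647172e-01,
         8.21337920e+02],
       [ 6.19301123e-01, -6.49044664e-01,  4.41822525e-01,
         3.86811891e+02],
       [-1.40484634e-02,  5.53471065e-01,  8.32749915e-01,
         8.33809007e+02],
       [ 0.00000000e+00,  0.00000000e+00,  0.00000000e+00,
         1.00000000e+00]])}
top {'fx': 459.84658036708845, 'fy': 459.84658036708845, 'cx': 276.9296900546822, 'cy': 214.32958457220963, 'dist': array([-0.11798146,  0.        ,  0.        ,  0.        ,  0.        ]), 'pose': array([[-2.28858786e-02,  9.92533680e-01, -1.19804550e-01,
         4.24000539e+02],
       [-9.99735945e-01, -2.29687895e-02,  6.88941987e-04,
         1.26015697e+01],
       [-2.06796737e-03,  1.19788682e-01,  9.92797258e-01,
         1.03988479e+03],
       [ 0.00000000e+00,  0.00000000e+00,  0.00000000e+00,
         1.00000000e+00]])}
{'fx': 324.3988875021703, 'fy': 324.3988875021703, 'cx': 278.59799888215014, 'cy': 210.8230069546606, 'dist': array([0.01734838, 0.        , 0.        , 0.        , 0.        ]), 'tool_from_camera': array([[ 1.14913318e-04,  9.68216199e-01,  2.50114733e-01,
         6.93552078e+01],
       [ 9.99999957e-01, -4.41688500e-05, -2.88460885e-04,
        -1.52989783e-01],
       [-2.68245221e-04,  2.50114755e-01, -9.68216162e-01,
        -8.30485992e+01],
       [ 0.00000000e+00,  0.00000000e+00,  0.00000000e+00,
         1.00000000e+00]])}
0.1 [ 9.82586722e-01  1.85803232e-01 -1.12461466e-04 -6.93436957e-04] [ 228.08788803 -581.45132873  301.99261525] 87.84812431696459 80.0
```

View pics/top0.png

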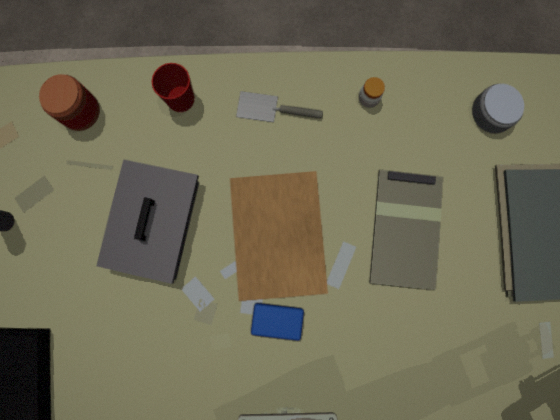

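View pics/scene0.png

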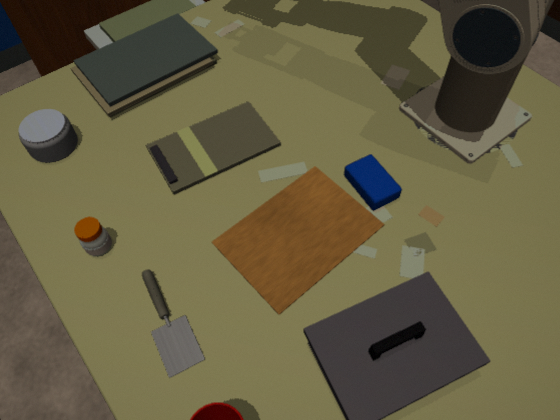

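The top view (image up is +x, left is +y) shows the lid at about (150,222) with its handle at (145,219). The sheet is at (279,236), the panel at (407,230) and the tape at (408,212). The scene view agrees. Next I'll measure these in both views.

```bash
cat > h.py <<'E'
import numpy as np, cv2
from scipy.spatial.transform import Rotation as R
def cam(p,pose=None):
    K=np.array([[p["fx"],0,p["cx"]],[0,p["fy"],p["cy"]],[0,0,1.]])
    return K,np.array(p["dist"],float),(np.array(p["pose"]) if pose is None else pose)
def rays(uv,c):
    K,d,T=c
    n=cv2.undistortPoints(np.asarray(uv,float).reshape(-1,1,2),K,d).reshape(-1,2)
    v=np.c_[n[:,0],-n[:,1],-np.ones(len(n))]
    return T[:3,3],v@T[:3,:3].T
def onplane(uv,c,z):
    o,d=rays(uv,c); return o+d*((z-o[2])/d[:,2])[:,None]
def proj(P,c):
    K,d,T=c
    q=(np.asarray(P,float).reshape(-1,3)-T[:3,3])@T[:3,:3]
    q=q*[1,-1,-1]
    return cv2.projectPoints(q.reshape(-1,1,3),np.zeros(3),np.zeros(3),K,d)[0].reshape(-1,2)
def tri(uv1,c1,uv2,c2):
    o1,d1=rays([uv1],c1);o2,d2=rays([uv2],c2);d1=d1[0]/np.linalg.norm(d1);d2=d2[0]/np.linalg.norm(d2)
    A=np.stack([d1,-d2],1);s=np.linalg.lstsq(A,o2-o1,rcond=None)[0]
    a=o1+s[0]*d1;b=o2+s[1]*d2
    return (a+b)/2,np.linalg.norm(a-b)
def rect(cnt_uv,c,z):
    P=onplane(cnt_uv,c,z)[:,:2].astype(np.float32)
    return cv2.minAreaRect(P)
def biggest(m,roi):
    mm=np.zeros_like(m);x0,y0,x1,y1=roi;mm[y0:y1,x0:x1]=m[y0:y1,x0:x1]
    cs,_=cv2.findContours(mm,cv2.RETR_EXTERNAL,cv2.CHAIN_APPROX_NONE)
    return max(cs,key=cv2.contourArea).reshape(-1,2)
E
python3 - <<'E'
from station import viewer
import cv2
for n in ("top","scene"):
    im=cv2.imread(f"pics/{n}0.png"); hsv=cv2.cvtColor(im,cv2.COLOR_BGR2HSV)
    pts={"top":dict(lid=(180,220),handle=(145,219),sheet=(279,236),panel=(407,255),tape=(408,212),clip=(410,178),bench=(220,140),lidside=(150,278)),
     "scene":dict(lid=(360,370),handle=(397,341),sheet=(300,236),panel=(240,140),tape=(197,152),clip=(163,163),bench=(280,150))}[n]
    for k,(u,v) in pts.items(): print(n,k,im[v-1:v+2,u-1:u+2].reshape(-1,3).mean(0).round(),hsv[v,u])
im=cv2.imread("pics/top0.png")
cv2.imwrite("pics/crop1.png",cv2.resize(im[150:300,90:210],None,fx=4,fy=4,interpolation=cv2.INTER_CUBIC))
cv2.imwrite("pics/crop2.png",cv2.resize(im[160:300,360:460],None,fx=4,fy=4,interpolation=cv2.INTER_CUBIC))
E
```

```text
top lid [89. 88. 91.] [15  6 92]
top handle [15. 15. 13.] [ 0  0 16]
top sheet [ 60.  93. 121.] [ 15 129 121]
top panel [ 83.  98. 101.] [ 25  45 101]
top tape [113. 142. 137.] [ 34  52 146]
top clip [52. 49. 51.] [130  14  53]
top bench [102. 132. 134.] [ 26  59 133]
top lidside [79. 85. 87.] [11 22 91]
scene lid [60. 60. 65.] [ 5 23 66]
scene handle [10. 10. 11.] [45 57  9]
scene sheet [ 37.  79. 117.] [ 16 174 117]
scene panel [57. 76. 80.] [23 74 79]
scene tape [ 80. 132. 131.] [ 30  99 131]
scene clip [35. 34. 37.] [165  14  37]
scene bench [ 78. 118. 124.] [ 27  90 124]
```

View pics/crop1.png

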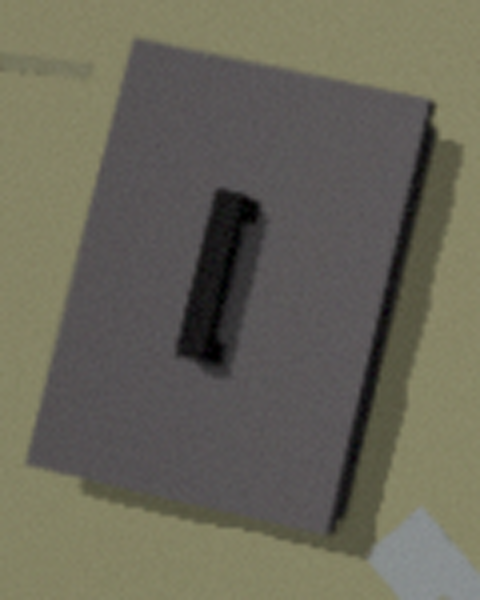

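View pics/crop2.png

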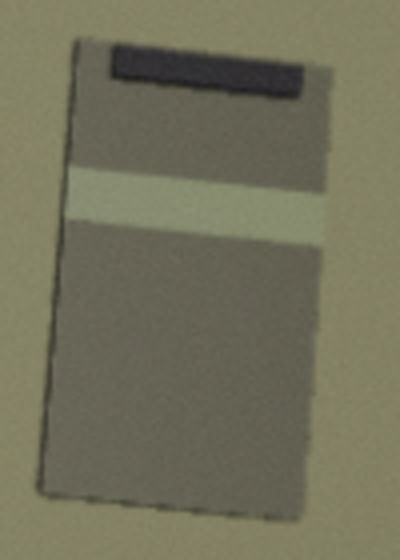

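```bash
cat > meas.py <<'E'
from h import *
from station import viewer
out={}
vis=[]
for n in ("top","scene"):
    im=cv2.imread(f"pics/{n}0.png"); b=cv2.bilateralFilter(im,7,25,3); hsv=cv2.cvtColor(b,cv2.COLOR_BGR2HSV)
    H,S,V=cv2.split(hsv); c=cam(viewer.camera_params(n))
    rl,rs,rp=((90,150,210,300),(225,165,335,308),(365,163,450,295)) if n=="top" else ((295,265,495,420),(205,160,395,315),(140,95,290,195))
    if n=="top":
        lid=(S<38)&(V>60)&(V<108); sh=(S>85)&(V>60); pan=(V<117)&(V>20)
    else:
        lid=(S<50)&(V>45)&(V<85); sh=(S>125)&(V>60)&(H<22); pan=(V<100)
    k=np.ones((3,3),np.uint8)
    f=lambda m:cv2.morphologyEx(m.astype(np.uint8)*255,cv2.MORPH_OPEN,k)
    L=biggest(f(lid),rl); Sh=biggest(f(sh),rs)
    pm=f(pan)
    hl=cv2.convexHull
    def quad(cn):
        h=cv2.convexHull(cn); 
        q=cv2.approxPolyDP(h,0.03*cv2.arcLength(h,True),True); return q.reshape(-1,2)
    for nm,cn,z in (("lid",L,65),("sheet",Sh,3)):
        r=rect(cn,c,z); print(n,nm,np.round(r[0],1),np.round(r[1],1),round(r[2],2), "quad mean",onplane(quad(cn),c,z)[:,:2].mean(0).round(1),len(quad(cn)))
    # panel: two pieces + tape
    pts=np.zeros_like(pm); x0,y0,x1,y1=rp; pts[y0:y1,x0:x1]=pm[y0:y1,x0:x1]
    cs=[q for q in cv2.findContours(pts,cv2.RETR_EXTERNAL,cv2.CHAIN_APPROX_NONE)[0] if cv2.contourArea(q)>200]
    allp=np.vstack(cs).reshape(-1,2); r=rect(allp,c,12); print(n,"panel",np.round(r[0],1),np.round(r[1],1),round(r[2],2),len(cs))
    hullm=np.zeros_like(pm); cv2.fillConvexPoly(hullm,cv2.convexHull(allp),255)
    tp=cv2.morphologyEx(hullm&~pts,cv2.MORPH_OPEN,k)
    T=biggest(tp,rp); r=rect(T,c,12); print(n,"tape",np.round(r[0],1),np.round(r[1],1),round(r[2],2))
    hd=biggest(f((V<30)),(130,190,162,248) if n=="top" else (360,315,435,365)); r=rect(hd,c,99); print(n,"handle",np.round(r[0],1),np.round(r[1],1),round(r[2],2))
    for q,col in ((L,(0,0,255)),(Sh,(255,0,0)),(T,(0,255,255)),(hd,(0,255,0)),(allp,(255,0,255))):
        for u,v in q: im[v,u]=col
    cv2.imwrite(f"pics/m_{n}.png",im)
E
python3 meas.py
```

```text
top lid [535.8 293.5] [170.4 240.6] 76.57 quad mean [536.2 293.6] 4
top sheet [502.4  11.2] [281.1 200.3] 3.53 quad mean [503.3  11.2] 4
top panel [ 507.6 -280.6] [154.8 264.1] 82.54 2
top tape [ 548.5 -285.7] [156.8  30.8] 82.65
top handle [534.1 288.1] [24.2 87.7] 76.6
scene lid [539.5 293.9] [171.  239.1] 76.54 quad mean [539.  289.6] 4
scene sheet [506.   11.2] [281.6 202.2] 3.44 quad mean [506.3  11.3] 4
scene panel [ 512.9 -279.2] [161.  262.4] 82.53 1
scene tape [ 551.  -289.9] [152.1  31.8] 82.19
scene handle [544.9 295.4] [21.5 97.4] 76.46
```

```bash
python3 -c "
import cv2,numpy as np
a=cv2.imread('pics/m_top.png')[150:310,90:460];b=cv2.imread('pics/m_scene.png')[95:420,140:500]
cv2.imwrite('pics/ma.png',cv2.resize(a,None,fx=2,fy=2));cv2.imwrite('pics/mb.png',cv2.resize(b,None,fx=1.7,fy=1.7))"
```

```text
(no output)
```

View pics/ma.png

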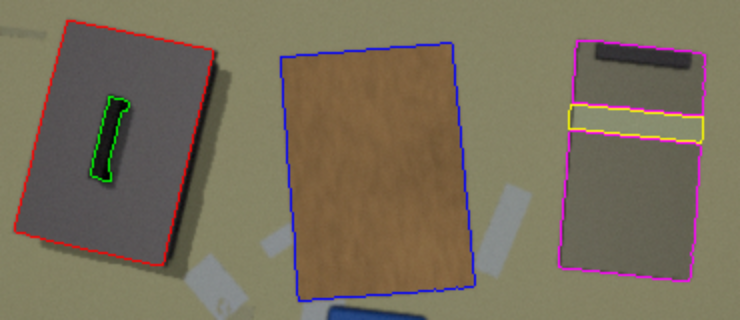

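View pics/mb.png

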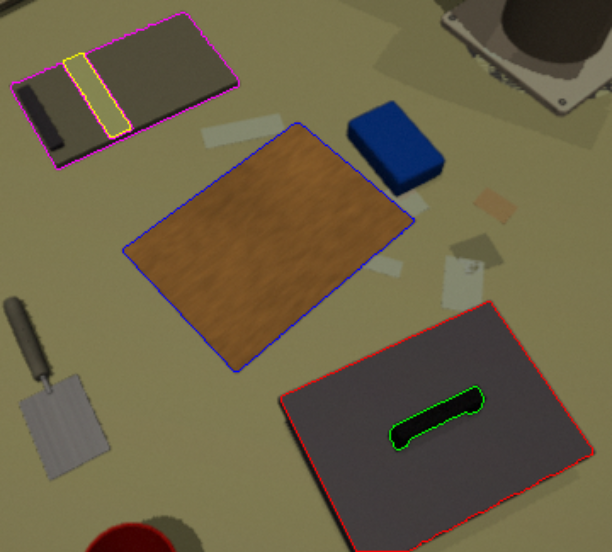

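Both views agree within about 4 mm, and the sizes match the given ones:

| Object | Centre (x, y) mm | Yaw |
|---|---|---|
| Lid | (537.6, 293.7) | −13.4° |
| Sheet | (504, 11) | +3.5° |
| Tape | (549.5, −289.5) | −7.5° |

I'll move over the lid and refine with the wrist camera.

```bash
cat >> h.py <<'E'
def down(yaw):  # tool x at yaw deg, tool z down
    return (R.from_euler('z',yaw,degrees=True)*R.from_euler('x',180,degrees=True)).as_quat()
def wcam(env,viewer):
    s=env.read_state(); T=np.eye(4);T[:3,:3]=R.from_quat(s["orientation"]).as_matrix();T[:3,3]=s["tool_pos"]
    im=viewer.camera("wrist"); p=viewer.camera_params("wrist")
    return im,cam(p,T@np.array(p["tool_from_camera"]))
E
python3 - <<'E'
from station import env,viewer
from h import *
for nm,p,ys in (("lid",[537,293,300],(-13.4,166.6)),("sheet",[504,11,300],(3.5,183.5)),("bar",[560,290,300],(76.6,-103.4)),("tape",[549,-289,300],(82.5,-97.5))):
    for y in ys:
        q=env.ik(p,down(y)); print(nm,y,None if q is None else np.round(q,2))
env.reach([537,293,300],down(166.6))
im,c=wcam(env,viewer); cv2.imwrite("pics/w1.png",im); np.save("w1.npy",c[2])
s=env.read_state();print(s["time_s"],s["tool_pos"].round(1),s["qpos"].round(2))
E
```

```text
lid -13.4 [ 0.48  0.41  1.66 -0.    1.07  2.28]
lid 166.6 [ 0.48  0.41  1.66  0.    1.07 -0.86]
sheet 3.5 [-0.    0.25  1.9  -0.    1.    1.51]
sheet 183.5 [-0.    0.25  1.9   0.    1.   -1.63]
bar 76.6 [ 0.46  0.43  1.62 -0.    1.09  0.69]
bar -103.4 [ 0.46  0.43  1.62  0.    1.09 -2.45]
tape 82.5 [-0.5   0.42  1.64  0.    1.08 -0.37]
tape -97.5 None
3.3917 [537.3 292.4 300. ] [ 0.48  0.41  1.66 -0.    1.07 -0.86]
```

View pics/w1.png

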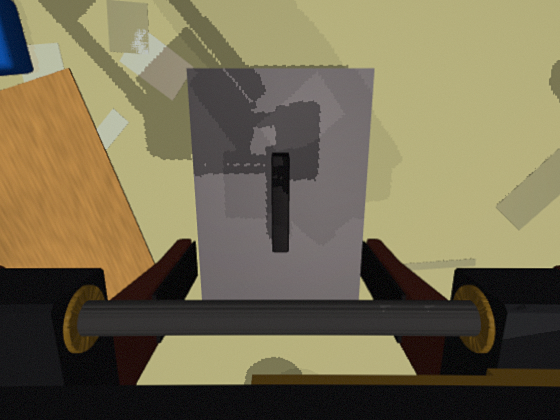

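The wrist view shows the handle upright from (280,153) to (280,251), centred between the fingers, and the lid's near edge from (187,69) to (375,69). I'll measure the handle and lid edge from this picture.

```bash
python3 - <<'E'
from station import viewer
from h import *
im=cv2.imread("pics/w1.png"); c=cam(viewer.camera_params("wrist"),np.load("w1.npy"))
b=cv2.medianBlur(im,3).max(2)
m=(b<60).astype(np.uint8)*255
h=biggest(m,(262,140,300,262))
print(cv2.boundingRect(h)); 
P=onplane(h,c,99);r=cv2.minAreaRect(P[:,:2].astype(np.float32));print(r)
e=onplane([(187,69),(375,69)],c,65);print(e.round(1),np.linalg.norm(e[0]-e[1]))
mid=e.mean(0);d=e[0]-e[1];print("edge mid + 120 inward", np.degrees(np.arctan2(d[1],d[0])))
ax=np.array([np.cos(np.radians(-13.4)),np.sin(np.radians(-13.4))]);print(mid[:2]+120*ax)
E
```

```text
(271, 152, 19, 100)
((537.3401489257812, 294.3345031738281), (15.882325172424316, 91.23832702636719), 76.2013931274414)
[[403.9 239.7  65. ]
 [443.5 405.4  65. ]] 170.3523396790036
edge mid + 120 inward -103.47277539380177
[540.43008178 294.77116683]
```

All three cameras put the handle at about (537.7, 294.2), yaw −13.4°. I'll grasp it and lift.

```bash
python3 - <<'E'
from station import env,viewer,set_gripper
from h import *
q=down(166.6)
print(env.move_l([537.7,294.2,200],q,rate=150))
print(env.move_l([537.7,294.2,152],rate=60,f_stop=10))
set_gripper(0)
s=env.read_state();print(s["width"],s["tool_pos"].round(1),s["force"].round(1))
env.move_l([537.7,294.2,190],rate=40)
env.move_l([537.7,294.2,280],rate=150)
s=env.read_state();print(s["time_s"],s["width"],s["force"].round(1),s["wrist_torque"].round(2))
cv2.imwrite("pics/s2.png",viewer.camera("scene")); cv2.imwrite("pics/t2.png",viewer.camera("top"))
E
```

```text
False
False
15.566721269282315 [537.7 294.2 152. ] [ 0.4  0.4 -0.3]
8.1083 15.90282054427414 [-0.5  0.1 -2.3] [ 0.03 -0.13 -0.01]
```

View pics/s2.png

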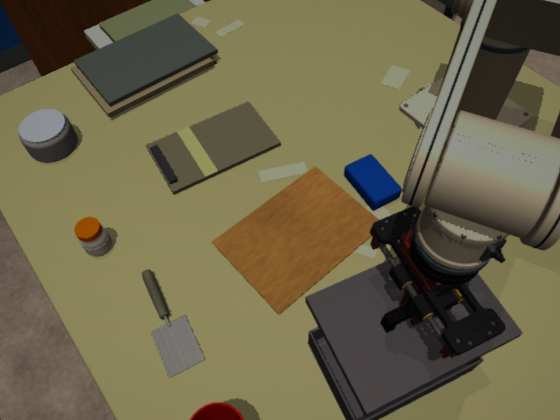

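The lid hangs level, and the load is about 2.3 N as expected. I'll move it over the sheet and set it down.

```bash
python3 - <<'E'
from station import env,viewer,set_gripper
from h import *
env.reach([504.2,11.2,220],down(183.5))
im,c=wcam(env,viewer); cv2.imwrite("pics/w3.png",im)
env.move_l([504.2,11.2,125],rate=120)
hit=env.move_l([504.2,11.2,104],rate=30,f_stop=4)
s=env.read_state();print(hit,s["time_s"],s["tool_pos"].round(1),s["force"].round(1))
E
python3 - <<'E'
from station import viewer
import cv2
cv2.imwrite("pics/s3.png",viewer.camera("scene"))
E
```

```text
True 10.9083 [504.1  11.2 106.7] [ 0.4 -0.5  3.3]
```

View pics/s3.png

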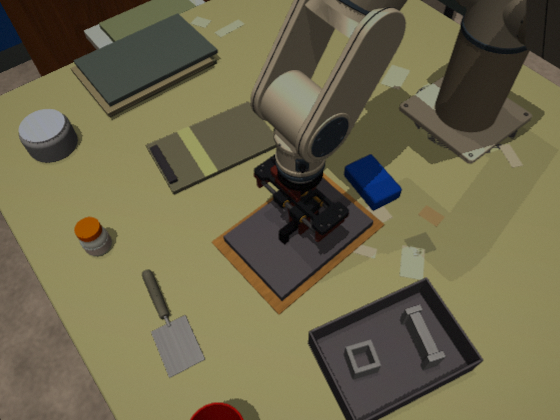

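The lid made contact at TCP 106.7 mm (107 expected), so it is flat. The open box shows the bar at (424,335) near the robot-side end and the square frame at (363,357). I'll release, retreat and check.

```bash
python3 - <<'E'
from station import env,viewer,set_gripper
from h import *
set_gripper(60)
env.move_l([504.2,11.2,260],rate=200)
env.reach([460,312,300],down(76.6))
im,c=wcam(env,viewer); cv2.imwrite("pics/w4.png",im); np.save("w4.npy",c[2])
cv2.imwrite("pics/t4.png",viewer.camera("top"));cv2.imwrite("pics/s4.png",viewer.camera("scene"))
s=env.read_state();print(s["time_s"],s["tool_pos"].round(1),s["force"].round(1))
E
```

```text
14.95 [460.1 311.7 299.9] [-0.   0.7  0.1]
```

View pics/w4.png

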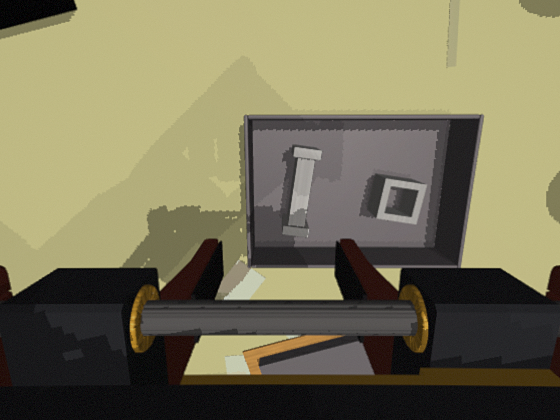

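View pics/t4.png

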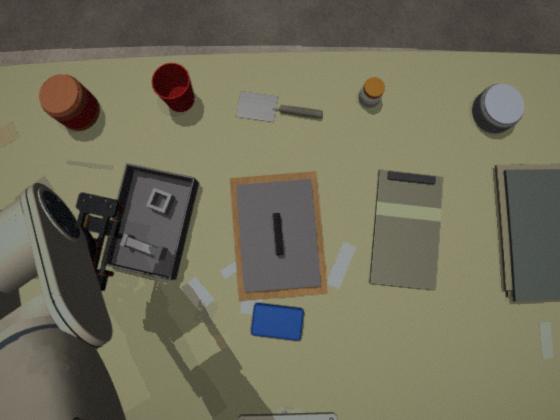

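The lid lies centred on the sheet with its handle at (278,234). In the wrist view the bar runs from its cheek at (308,153) to its cheek at (296,231). I'll zoom in to measure it.

```bash
python3 - <<'E'
import cv2
im=cv2.imread("pics/w4.png")
cv2.imwrite("pics/w4c.png",cv2.resize(im[138:248,270:340],None,fx=5,fy=5,interpolation=cv2.INTER_NEAREST))
im=cv2.imread("pics/s4.png")
cv2.imwrite("pics/s4c.png",cv2.resize(im[295:375,330:460],None,fx=6,fy=6,interpolation=cv2.INTER_NEAREST))
E
```

```text
(no output)
```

View pics/w4c.png

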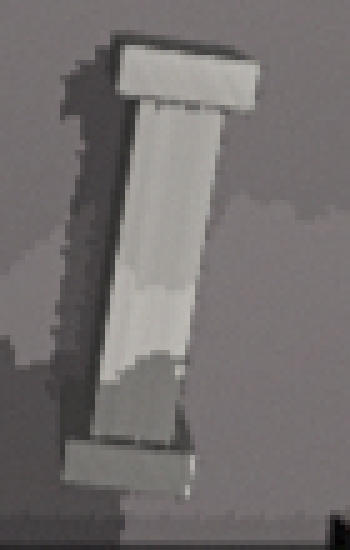

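View pics/s4c.png

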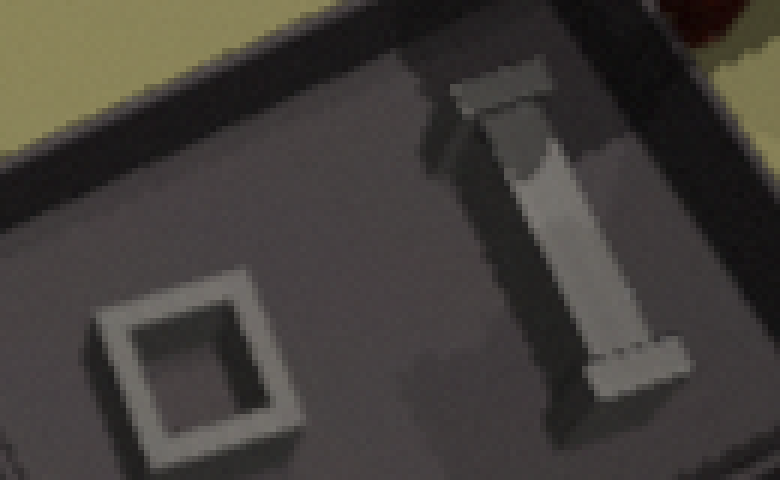

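```bash
python3 - <<'E'
from station import viewer
from h import *
c=cam(viewer.camera_params("wrist"),np.load("w4.npy")); c2=cam(viewer.camera_params("scene"))
w=np.array([[122,45],[260,62],[255,110],[117,95],[66,440],[192,455],[190,490],[63,482]])/5+[270,138]-.5
s=np.array([[587,368],[682,337],[692,370],[603,402],[452,88],[545,58],[552,88],[462,114]])/6+[330,295]-.5
for uv,cc in ((w,c),(s,c2)):
    P=onplane(uv,cc,56)
    A=P[:4].mean(0);B=P[4:].mean(0);d=A-B
    r=cv2.minAreaRect(P[:,:2].astype(np.float32))
    print(P[:,:2].round(1).tolist());print("mid",((A+B)/2).round(1),"sep",np.linalg.norm(d),"yaw",np.degrees(np.arctan2(d[1],d[0])),r)
# rim corners box check
print(tri(w[:4].mean(0),c,s[:4].mean(0),c2),tri(w[4:].mean(0),c,s[4:].mean(0),c2))
# box rim corners of robot-side end in wrist
print(onplane([(246,116),(246,266),(483,116),(462,266)],c,60).round(1))
E
```

```text
[[487.3, 356.6], [513.1, 347.1], [510.3, 338.0], [484.1, 347.3], [457.8, 279.7], [482.9, 270.3], [480.9, 262.8], [455.1, 270.8]]
mid [483.9 309.1  56. ] sep 81.85066332817667 yaw 68.86338191106172 ((484.0868835449219, 308.932373046875), (91.96329498291016, 28.150972366333008), 69.06847381591797)
[[509.4, 337.8], [483.6, 347.8], [488.2, 355.3], [512.7, 346.5], [480.6, 261.2], [453.9, 271.2], [459.0, 278.5], [484.0, 268.2]]
mid [483.9 308.3  56. ] sep 82.40400140528432 yaw 69.32375043625476 ((483.5521240234375, 308.7491760253906), (91.1507339477539, 29.195804595947266), 69.515625)
(array([498.66139112, 347.0912446 ,  56.27869016]), np.float64(0.43496953349146233)) (array([468.97043722, 269.96868856,  54.48205799]), np.float64(0.9423930967003927))
[[449.  395.3  60. ]
 [409.3 245.8  60. ]
 [667.5 342.7  60. ]
 [634.  192.7  60. ]]
```

The two views agree: bar mid (483.9, 308.8), yaw 69.1°, length 92 mm, width 28 mm, top at about 55–56 mm. There is ample finger room with a 44 mm opening. I'll grasp and lift.

```bash
python3 - <<'E'
from station import env,viewer,set_gripper
from h import *
q=down(69.1); x,y=483.9,308.8
set_gripper(44)
env.move_l([x,y,190],q,rate=150)
hit=env.move_l([x,y,95],rate=60,f_stop=8)
s0=env.read_state();print(hit,s0["tool_pos"].round(1))
if not hit:
    set_gripper(0)
    s=env.read_state();print(s["width"],s["force"].round(1))
    env.move_l([x,y,115],rate=30); env.move_l([x,y,230],rate=130)
    s=env.read_state();print(s["time_s"],s["width"],s["force"].round(1),s["wrist_torque"].round(2))
    im,c=wcam(env,viewer); cv2.imwrite("pics/w5.png",im)
    cv2.imwrite("pics/s5.png",viewer.camera("scene"))
E
```

```text
False [484.1 308.9  95.4]
18.233719905131583 [-1.1  0.3  1.1]
20.4333 17.756634323426464 [-0.5 -0.2 -2.8] [-0.06 -0.03 -0.02]
```

View pics/s5.png

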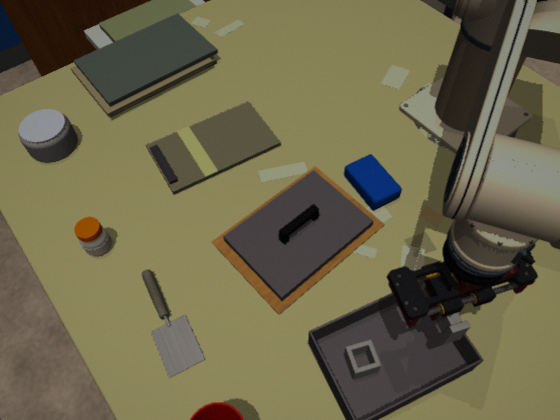

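View pics/w5.png

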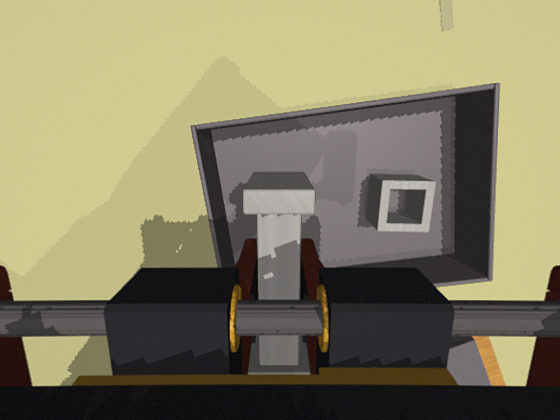

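The bar is held square in the jaws (cheek at rows 190–214, columns 244–314) and the frame stays in the box. I'll check the bar's offset in the tool, then view the tape with the wrist camera from a standoff.

```bash
python3 - <<'E'
from station import env,viewer
from h import *
p=viewer.camera_params("wrist"); c=cam(p,np.array(p["tool_from_camera"]))
print("cheek in tool frame",onplane([(244,190),(313,190),(314,214),(244,214)],c,39).round(1).tolist())
d=np.array([np.cos(np.radians(82.5)),np.sin(np.radians(82.5))])
t=np.array([549.5,-289.5])-110*d
env.reach([t[0],t[1],260],down(82.5))
im,c=wcam(env,viewer); cv2.imwrite("pics/w6.png",im); np.save("w6.npy",c[2])
s=env.read_state();print(s["time_s"],s["tool_pos"].round(1),s["force"].round(1),s["width"])
E
```

```text
cheek in tool frame [[45.7, -12.2, 39.0], [45.7, 14.1, 39.0], [36.2, 14.8, 39.0], [36.2, -12.5, 39.0]]
23.1 [ 535.7 -397.7  260. ] [-1.2 -0.7 -3.3] 17.42002571480897
```

View pics/w6.png

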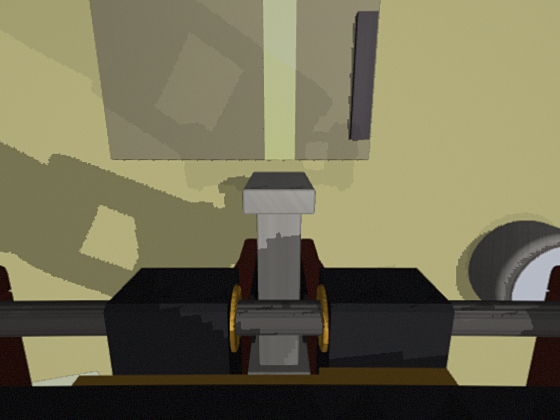

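The near panel edge is at row about 158, the tape spans columns 264–296, and the clip edge is at column about 357. I'll measure.

```bash
python3 - <<'E'
from station import viewer
from h import *
im=cv2.imread("pics/w6.png"); c=cam(viewer.camera_params("wrist"),np.load("w6.npy"))
g=cv2.cvtColor(cv2.GaussianBlur(im,(3,3),0),cv2.COLOR_BGR2GRAY).astype(int)
L=[];Rr=[]
for v in range(10,150,10):
    d=np.diff(g[v,250:310]); L.append((250+d[:30].argmax()+.5,v)); Rr.append((280+d[30:].argmin()+.5,v))
l=onplane(L,c,12);r=onplane(Rr,c,12); m=(l+r)/2
print("tape width",np.median(np.linalg.norm(l-r,axis=1)))
vx,vy,x0,y0=cv2.fitLine(m[:,:2].astype(np.float32),cv2.DIST_HUBER,0,.01,.01).ravel(); print("yaw",np.degrees(np.arctan2(vy,vx)))
for u in (130,200,280,330):
    d=np.diff(g[140:175,u]); print(u,140+np.abs(d).argmax()+.5, np.round(d[10:25]).tolist())
e=onplane([(112,158.5),(265,158.5),(296,158.5),(368,158.5)],c,12);print(e.round(1).tolist())
k=np.array([vx,vy])*np.sign(vy); mid=(e[1]+e[2])[:2]/2
print("panel end length 260?",np.linalg.norm(e[0]-e[3]),"tape centre", mid+75*k, "edge yaw",np.degrees(np.arctan2(*(e[3]-e[0])[1::-1])))
cl=onplane([(350.5,138)],c,20)[0,:2]; n=np.array([k[1],-k[0]]); print("clip dist",(cl-mid)@n)
E
```

```text
tape width 30.11760256666655
yaw 82.39014
130 159.5 [0, -1, 0, 0, 0, 1, 0, -9, 1, 30, 21, 1, 0, 0, 0]
200 159.5 [0, 0, 0, 0, 0, 0, 0, -8, -2, 25, 21, 3, -1, -1, 1]
280 171.5 [0, 0, 0, 0, -1, 0, 1, -2, -6, -9, -5, -1, 0, 1, 0]
330 160.5 [0, 1, 0, -1, 0, 0, 1, -9, -4, 20, 23, 4, 0, -1, 0]
[[375.2, -338.7, 12.0], [528.0, -358.4, 12.0], [559.1, -362.5, 12.0], [631.1, -371.9, 12.0]]
panel end length 260? 258.0804098255183 tape centre [ 553.44539441 -286.10974367] edge yaw -7.392184138635015
clip dist 67.78933724955965
```

The wrist puts the tape centre at (553, −286), the scene view at (551, −290) and the top view at (548, −289). The wrist reads the held bar about 1 mm to +x, so I'll use (551, −288), yaw 82.45°. I'll hover just above, check, then set down.

```bash
python3 - <<'E'
from station import env,viewer
from h import *
env.move_l([551,-288,200],down(82.45),rate=150)
env.move_l([551,-288,115],rate=80)
im,c=wcam(env,viewer); cv2.imwrite("pics/w7.png",im); np.save("w7.npy",c[2])
S=viewer.camera("scene");cv2.imwrite("pics/s7.png",S)
cv2.imwrite("pics/s7c.png",cv2.resize(S[80:200,120:300],None,fx=4,fy=4,interpolation=cv2.INTER_CUBIC))
s=env.read_state();print(s["time_s"],s["tool_pos"].round(1),s["force"].round(1),s["width"])
E
```

```text
25.4 [ 551.3 -288.2  115.7] [ 0.5  0.3 -2.9] 17.813857123314772
```

View pics/s7c.png

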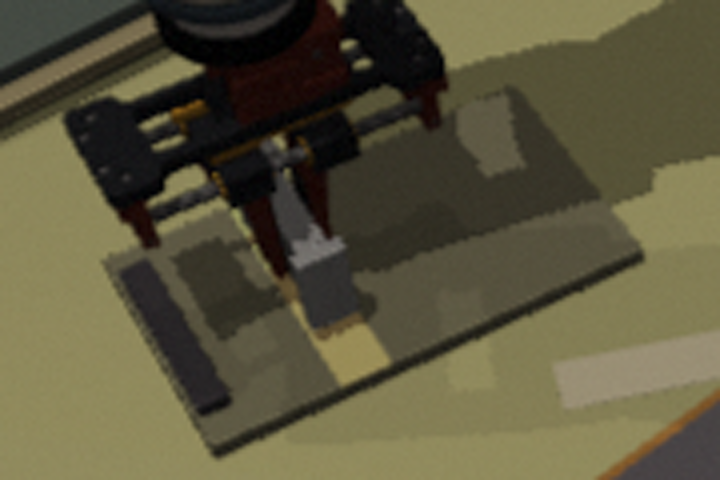

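View pics/w7.png

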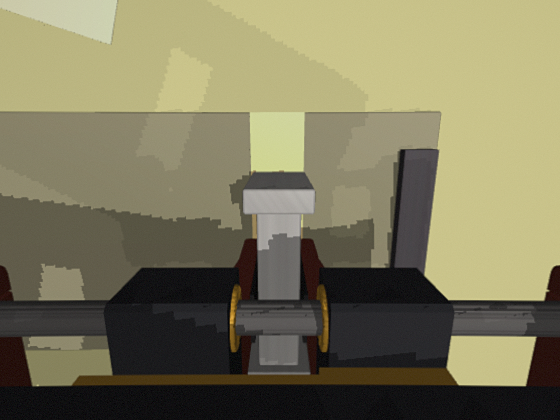

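```bash
python3 - <<'E'
from station import viewer
from h import *
im=cv2.imread("pics/w7.png"); c=cam(viewer.camera_params("wrist"),np.load("w7.npy"))
g=cv2.cvtColor(im,cv2.COLOR_BGR2GRAY).astype(int)
L=[];Rr=[]
for v in range(120,166,6):
    d=np.diff(g[v,235:320]); L.append((235+d[:35].argmax()+.5,v)); Rr.append((275+d[40:].argmin()+.5,v))
print(L[:3],Rr[:3])
l=onplane(L,c,12);r=onplane(Rr,c,12);m=(l+r)[:,:2]/2
k=np.array([np.cos(np.radians(82.45)),np.sin(np.radians(82.45))]);n=np.array([k[1],-k[0]])
t=np.array([551.3,-288.2])
print("tape width",np.median(np.linalg.norm(l-r,axis=1)),"lateral offs of tape from TCP",((m-t)@n).round(2))
col=np.diff(g[105:120,200]);print(105+np.abs(col).argmax()+.5, 105+np.abs(np.diff(g[105:120,277])).argmax()+.5)
e=onplane([(200,112),(277,112)],c,12)[:,:2];print("far edge along",((e-t)@k).round(2),"expect 75")
print("cheek top (n,k)",[( (onplane([q],c,76.7)[0,:2]-t)@n, (onplane([q],c,76.7)[0,:2]-t)@k) for q in ((244,190),(313,190))])
print("cheek foot",[( (onplane([q],c,24.7)[0,:2]-t)@n, (onplane([q],c,24.7)[0,:2]-t)@k) for q in ((249,172.5),(310,172.5))])
E
```

```text
[(np.float64(249.5), 120), (np.float64(249.5), 126), (np.float64(249.5), 132)] [(np.float64(304.5), 120), (np.float64(303.5), 126), (np.float64(303.5), 132)]
tape width 30.225104156266053 lateral offs of tape from TCP [0.47 0.19 0.19 0.18 0.46 0.17 0.45 0.45]
111.5 111.5
far edge along [76.57 76.63] expect 75
cheek top (n,k) [(np.float64(-11.879947272359368), np.float64(45.439440670896694)), (np.float64(14.458070428953622), np.float64(45.440856245473014))]
cheek foot [(np.float64(-14.543471787793857), np.float64(45.041845505349194)), (np.float64(18.219586967048862), np.float64(45.044150089810174))]
```

In the same image the bar is within 1 mm laterally and about 2 mm short along the tape. I'll correct that and lower slowly to contact.

```bash
python3 - <<'E'
from station import env,viewer,set_gripper
from h import *
env.move_l([550.6,-286.1,114],rate=40)
env.move_l([550.6,-286.1,107],rate=30)
hit=env.move_l([550.6,-286.1,100],rate=12,f_stop=4)
s=env.read_state();print(hit,s["time_s"],s["tool_pos"].round(1),s["force"].round(1))
E
```

```text
True 26.45 [ 550.7 -286.2  103.1] [ 0.3 -0.2  4.7]
```

```bash
python3 - <<'E'
from station import env,viewer,set_gripper
from h import *
env.hold(0.2)
set_gripper(46)
env.move_l([550.6,-286.1,200],rate=70)
d=np.array([np.cos(np.radians(82.5)),np.sin(np.radians(82.5))])
env.reach([550.6-60*d[0],-286-60*d[1],320],down(82.5))
im,c=wcam(env,viewer); cv2.imwrite("pics/w8.png",im); np.save("w8.npy",c[2])
env.reach([300,-480,330],down(30))
S=viewer.camera("scene");T=viewer.camera("top");cv2.imwrite("pics/s8.png",S);cv2.imwrite("pics/t8.png",T)
s=env.read_state();print(s["time_s"],s["tool_pos"].round(1),s["force"].round(1),s["width"])
E
```

```text
30.6583 [ 301.2 -479.5  329.7] [ 0.6 -0.2  0.8] 45.86651437159453
```

View pics/w8.png

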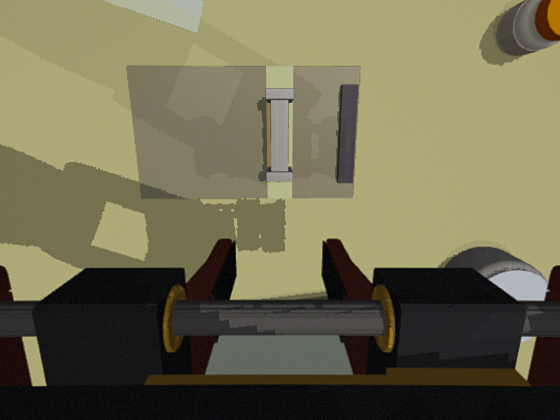

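View pics/s8.png

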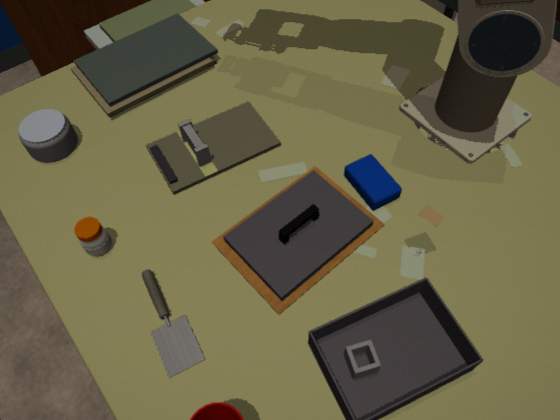

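View pics/t8.png

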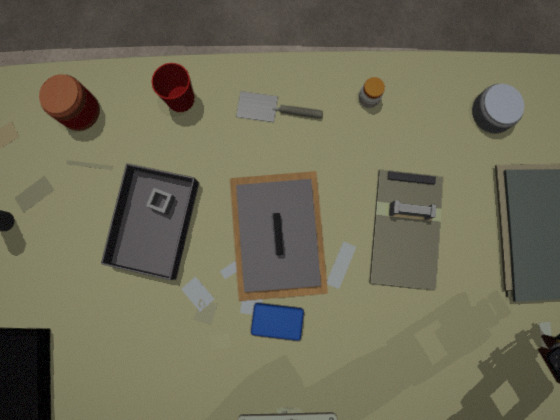

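The bar stands upright along the tape (wrist view, cheeks at (280,95) and (279,176)), and the lid lies inside the sheet. A numerical check before handing in.

```bash
python3 - <<'E'
from station import viewer
from h import *
c=cam(viewer.camera_params("wrist"),np.load("w8.npy"))
k=np.array([np.cos(np.radians(82.5)),np.sin(np.radians(82.5))]);n=np.array([k[1],-k[0]])
f=lambda uv,z:np.c_[onplane(uv,c,z)[:,:2]@n,onplane(uv,c,z)[:,:2]@k]
t=f([(266,70),(293,70),(267,195),(292,195)],12); e=f([(279,66),(279,198)],12)
im=cv2.imread("pics/w8.png"); 
cv2.imwrite("pics/w8c.png",cv2.resize(im[55:205,240:320],None,fx=4,fy=4,interpolation=cv2.INTER_NEAREST))
b=f([(266,89),(293,89),(267,181),(292.5,181)],64)
print("tape n,k",t.mean(0)[0],e.mean(0)[1],"panel len",e[0]-e[1],"bar",b.mean(0),"bar len",b[0]-b[2], b[1]-b[0])
for nm,rl,rs in (("top",(235,170,325,298),(225,165,335,302)),("scene",(205,160,395,315),(205,160,395,315))):
    im=cv2.imread(f"pics/{'t' if nm=='top' else 's'}8.png"); c=cam(viewer.camera_params(nm))
    H,S,V=cv2.split(cv2.cvtColor(cv2.bilateralFilter(im,7,25,3),cv2.COLOR_BGR2HSV))
    lid=((S<60)&(V<112)&(V>(60 if nm=='top' else 38)))
    k3=np.ones((3,3),np.uint8); L=biggest(cv2.morphologyEx(lid.astype(np.uint8)*255,cv2.MORPH_OPEN,k3),rl)
    print(nm,"lid",rect(L,c,20))
E
```

```text
tape n,k 584.82453356963 -212.37026915284605 panel len [2.60463768e-02 1.49982392e+02] bar [ 584.86343842 -212.35450182] bar len [-0.09824418 90.95491185] [ 2.64793045e+01 -1.64875302e-02]
top lid ((501.961181640625, 10.991600036621094), (239.85427856445312, 170.114501953125), 3.4633591175079346)
scene lid ((506.02130126953125, 11.650825500488281), (240.05271911621094, 170.3303985595703), 3.398911952972412)
```

View pics/w8c.png

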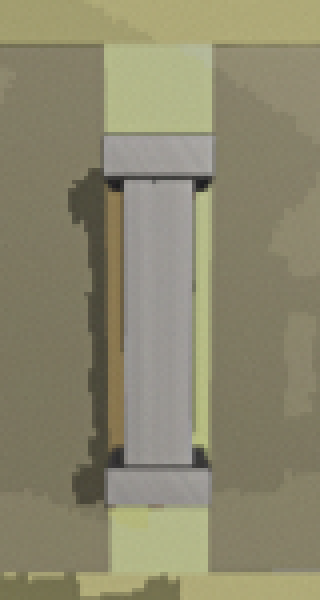

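Everything is centred within about 0.5 mm in same-view comparisons: bar against tape, and lid against sheet in both views. The robot is clear, so I'm handing in.

```bash
python3 -c "
from station import env,workorder
env.hold(0.2);workorder.sign_off();print(env.read_state()['time_s'])"
```

```text
the job is handed in; nothing more can be done
the job is handed in; nothing more can be done
```

The job is done and handed in at about 31 s. The lid lies flat, handle up, on the cardboard sheet, and the steel bar stands on its feet along the tape. The square frame was left in the box.

**Last checks**
- **Lid:** its centre is within 0.5 mm of the sheet's centre in both the top and scene views. Its yaw is 3.4–3.5°, matching the sheet. It touched down at the height expected for lying flat.
- **Bar:** it reads less than 0.1 mm from the tape's centre in the wrist view, by hand-picked pixels, so trust it to about 1 mm. It is aligned with the tape and upright. I lowered it slowly until it touched, with the wrist reading about 5 N, then released it.
- **Robot:** the arm was withdrawn and touching nothing when I handed in.

**What disagreed:** the cameras differed by 4–5 mm on absolute positions, for example the tape centre's x read 548, 551 and 553 mm. I therefore corrected the bar's final position from the wrist view, where bar and tape were both visible. No check failed.

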